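# Stack one tote over the vials, nest the spare in it

## Task

Set the blue tote on top of the grey tote that holds the specimen vials, with its label at the opposite end from the grey one's, so that it stands level on the grey tote's inner seats clear above the vials. Then nest the yellow tote fully down inside the blue one, label above label. Lower the totes into place without dropping them, keep the vials standing and do not press on them, leave the grey tote where it stands and do not disturb the tape roll, eraser or ink pot.

Things in the scene. Friction and masses are not known exactly. Their poses are not given: they have to be found in the camera images.
- grey_mid (a point): Centre of the grey tote (half-way up, 32 mm above its underside), bottom of the pile, loose, about 0.4 kg; x along its length toward its label end, y across, z up. All three totes are alike: open-topped, 150 mm long, 60 mm wide, 64 mm high, 2.5 mm walls; the upper 34 mm of the long sides is flat, upright and 60 mm across (grip here from above).
- grey_label (a point): Centre of the grey tote's sloping red label card in a black holder, 83 mm along +x from the tote's centre, 50 mm above its underside; only this end has one, and it reaches 18 mm beyond the end wall.
- blue_mid (a point): Centre of the blue tote (32 mm above its underside), empty, loose, 0.09 to 0.18 kg; shape and axes as grey_mid. Turned opposite to the tote below (labels at opposite ends), a tote stacks: it rests on the lower one's seats, undersides 60 mm apart, with its foot 4 mm below the lower rim and about 4 mm of play each way.
- blue_label (a point): Centre of the blue tote's label card: 83 mm along the blue tote's +x from its centre, 50 mm above its underside.
- yellow_mid (a point): Centre of the yellow tote (32 mm above its underside), empty, loose, 0.09 to 0.18 kg; shape and axes as grey_mid. With the label at the same end as that of the tote below, a tote nests: undersides 34 mm apart, its outer step resting on the lower rim, about 3 mm of play each way.
- yellow_label (a point): Centre of the yellow tote's label card: 83 mm along the yellow tote's +x from its centre, 50 mm above its underside.
- grey_tote: The grey tote; origin at the centre of its underside, axes as grey_mid. In every tote two seats stand inside each long wall, tops 60 mm above the underside, at x = +50 and -30 mm. Below 30 mm each tote steps in to a lower body 138 to 142 mm long and 44 to 49 mm wide, with side notches that clear the seats of a tote below facing the same way.
- blue_tote: The blue tote; origin at the centre of its underside, axes as blue_mid.
- yellow_tote: The yellow tote; origin at the centre of its underside, axes as yellow_mid.
- vial_1_mid (a point): Centre of the specimen vial with a black cap, 19 mm in diameter, 52 mm tall, standing on the grey tote's floor (3 mm thick); z along the vial.
- vial_2_mid (a point): Centre of the specimen vial with a white cap, same size, standing beside the first.
- vial_1: The black-capped vial; origin at the centre of its foot.
- vial_2: The white-capped vial; origin at the centre of its foot.
- tape_roll: Bystander: roll of tan tape lying flat, 74 mm across, 19 mm high; origin under its centre.
- eraser: Bystander: blue and white eraser, 21x44x13 mm; origin under its centre.
- ink_pot: Bystander: small square dark pot, 34x34x45 mm; origin under its centre.

How it is judged (in metres and radians):
On the way, in this order (a step that is already met when the one before it is completed fails the run):
1. the blue tote stands released on the grey one, turned the other way round (z of blue_mid in the frame of grey_mid between 0.057 and 0.063 m and horizontal distance between blue_mid and grey_mid below 0.01 m and angle between the z axis of blue_mid and the z axis of grey_mid, either way round below 0.05 rad and x of blue_label in the frame of grey_mid below -0.06 m and contact force between the fingers and blue_tote below 0.1 N and linear speed of blue_tote below 0.02 m/s), for 0.2 s.
2. the yellow tote is nested in the blue one and released (z of yellow_mid in the frame of blue_mid between 0.031 and 0.037 m and horizontal distance between yellow_mid and blue_mid below 0.01 m and angle between the z axis of yellow_mid and the z axis of blue_mid, either way round below 0.05 rad and x of yellow_label in the frame of blue_mid above 0.06 m and contact force between the fingers and yellow_tote below 0.1 N and linear speed of yellow_tote below 0.02 m/s), for 0.2 s.
At the end, for the whole second after the job is handed in: Blue on grey, labels opposite, undersides 60 mm apart; yellow in blue, labels alike, 34 mm apart (each +-3 mm, centres within 10 mm, level to 0.05 rad); both released, at rest. Vials upright (0.3 rad) on the grey floor; grey upright (0.05 rad), within 30 mm of its start (all of step 1 and all of step 2 and angle between each of vial_1_mid, vial_2_mid's own z axis and vertical below 0.3 rad and z of each of vial_1_mid, vial_2_mid in the frame of grey_mid below 0.01 m and horizontal distance between each of vial_1_mid, vial_2_mid and grey_mid below 0.06 m and angle between grey_mid's own z axis and vertical below 0.05 rad and distance of grey_mid from where it was at the start of the episode below 0.03 m); the robot touches nothing.
It fails at once if the grey tote is shifted more than 30 mm (distance of grey_mid from where it was at the start of the episode above 0.03 m).
It fails at once if a vial is tipped (over 0.4 rad) (angle between any of vial_1_mid, vial_2_mid's own z axis and vertical above 0.4 rad).
It fails at once if a vial is pressed by a tote from above or by the robot (over 2 N) (contact force between any of blue_tote, yellow_tote, the arm, the fingers and vial_1 above 2 N or contact force between any of blue_tote, yellow_tote, the arm, the fingers and vial_2 above 2 N).
It fails at once if the blue or yellow tote is dropped or thrown (faster than 0.45 m/s while not held) ((contact force between the fingers and blue_tote below 0.1 N and linear speed of blue_tote above 0.45 m/s) or (contact force between the fingers and yellow_tote below 0.1 N and linear speed of yellow_tote above 0.45 m/s)).
It fails at once if a bystander is moved more than 30 mm (distance of any of tape_roll, eraser, ink_pot from where it was at the start of the episode above 0.03 m).
It also fails if it takes over 70 s, if anything falls off the work surface, if the arm or the gripper's body presses on something with over 40 N, if the wrist force passes 120 N, or if a joint passes its speed limit or range.

## Robot

A 6-joint arm with a two-finger parallel gripper is mounted at the origin on a cart in front of the work surface, level with it; the furniture and walls round the work are solid. World frame = base frame: x ahead of the robot, y to its left, z up, the work surface at z = 0. Lengths are in m, angles in degrees, forces in N, time in s.
With the tool pointing down it reaches from about 0.35 to 0.875 m from the base axis. Payload 4.2 kg.
Tool frame: the origin (TCP) lies between the finger pads; the fingertips stand 19 mm ahead of it and the grasp point (between the pads) is the TCP; z points along the fingers, y is the line along which they close (so a half turn about z gives the same grasp; the last joint's range is limited). The gripper opens to 87 mm and grips with 3 to 60 N. Pads are 19 mm wide; open, the fingers measure 117 mm over their backs; the gripper's body (75 mm by 190 mm) begins 51 mm behind the grasp point.
Start: joints at [78.53, 22.042, 0.453, 0, -68.411, -14.817], TCP at [0.277, 0.56, 0.242] pointing down, gripper open.
Joint ranges: [-179.83, 179.83], [-69.29, 118.12], [-61.27, 80.66], [-181.25, 117.63], [-171.15, -9.14], [-177.46, 177.46]. Speed limits (degrees/s): [159.86, 159.86, 180, 180, 180, 180].

## Interface

Orientations are given as a 3x3 rotation matrix whose columns are the frame's x, y, z axes.
In Python, from station import r gives the robot as it stands.
- The arm moves only by the tool drive_tool, never from a script. Its argument "steps" is one flat list of numbers, 7 for each row, row after row: the turn, a rotation vector about the tool's x, y, z in rad, then the shift along the tool's x, y, z in m, then the opening, from 0 (shut) to 1 (fully open). A call has 1 to 10 rows; each row shifts and turns the commanded pose from where the row before left it, along the tool's axes as they then stand; what a row does not reach is not made up. A row lasts 1/12 s, in which the tool goes at most 41.7 mm and 7.16 degrees, less where a joint would pass 70% of its speed; a pose out of reach is approached as far as the arm can. A call is refused whole if a number of a shift passes 0.0417 or a number of a turn 0.125, either way. A call with a gripper value outside its range is refused whole. The fingers move at their own pace and stop on an object; the grip force is fixed at half the most. Time passes only in rows, so rows that do not move let the fingers close. It gives the time, the measured TCP pose, the force, the opening and the grip force at its end, in the units of the state.
- r.sense(): the state, without advancing time (a new reading comes with each control period).
- r.capture(name): name is "scene" or "top" or "wrist"; returns the picture (384x512x3 uint8, blue, green, red); there is no depth.
- r.camera_params(name): a dict with "camera_matrix" (3x3 intrinsics, pixels), "extrinsics" (4x4, takes a point from world to camera coordinates). Camera axes: x right, y down, z forward; pixel columns grow to the right and rows downward; lengths in m; the calibration is good to about 2 mm. The wrist camera is an equidistant fisheye: a pixel r from the principal point sees the ray r / f radians off the axis. A picture is of the moment at which its call begins: read the wrist's pose just before it. camera_params takes no time and is no camera call; for the wrist camera it gives the pose at the moment of the call.
- r.finish_job(): hands the job in; it is judged then, once.
The state is a dict: "time_s": time; "joints": joint angles; "joint_velocities": joint speeds; "effort": joint torques, N m; "tcp_pos": TCP position; "ee_rot": TCP orientation; "wrist_force": force on the tool from outside, world axes, zero at the start; "moment": the same for the moment, N m; "gripper_width": opening from 0.0 (shut) to 1.0 (fully open); "gripper_force": force on a finger pad.
Only numpy, scipy, OpenCV 4.12 (cv2) and the standard library are available. Lean on these libraries where they do the work, as an engineer would, in place of code of your own. Each camera call takes 0.05 s, during which the arm holds its last target. There are 200 camera calls.

## Working session

There is one attempt and no reset: what is moved stays moved. The work goes in short steps, Python scripts to look and compute and a tool call to move; the robot and the scene stay as the last step left them, time stands still between calls to the robot, and variables do not carry over. Pictures are saved under pics/ and viewed, at most 10 in all, crops included, and the job is handed in when it is done.

Besides the shell and the picture viewer there is one more tool, called after "Call:" by a JSON object that holds its "api" and its "payload". drive_tool: Moves the arm, as the interface text tells. Its arguments: {"type":"object","properties":{"steps":{"type":"array"}},"required":["steps"]}

```bash
mkdir -p pics
python3 - <<'E'
from station import r
import cv2,json,numpy as np
np.set_printoptions(precision=4,suppress=True)
s=r.sense();print(s['time_s'],s['tcp_pos'],s['ee_rot'])
for n in("scene","top"):
    cv2.imwrite(f"pics/{n}0.png",cv2.resize(r.capture(n),(800,600),interpolation=cv2.INTER_CUBIC)); p=r.camera_params(n);print(n,p['camera_matrix'],p['extrinsics'])
E
```

```text
0.0 [0.2765 0.5599 0.2404] [[ 0.8965 -0.443  -0.0009]
 [-0.443  -0.8965 -0.002 ]
 [ 0.0001  0.0022 -1.    ]]
scene [[411.6144   0.     254.952 ]
 [  0.     411.6144 191.1835]
 [  0.       0.       1.    ]] [[ 0.7206 -0.6933  0.0051 -0.4421]
 [-0.4383 -0.4613 -0.7714  0.3224]
 [ 0.5372  0.5536 -0.6363  0.9217]
 [ 0.      0.      0.      1.    ]]
top [[450.0641   0.     253.2245]
 [  0.     450.0641 190.8508]
 [  0.       0.       1.    ]] [[-0.0366 -0.9992  0.0144  0.0251]
 [-0.8182  0.0216 -0.5745  0.5273]
 [ 0.5738 -0.0328 -0.8184  1.0786]
 [ 0.      0.      0.      1.    ]]
```

View pics/scene0.png

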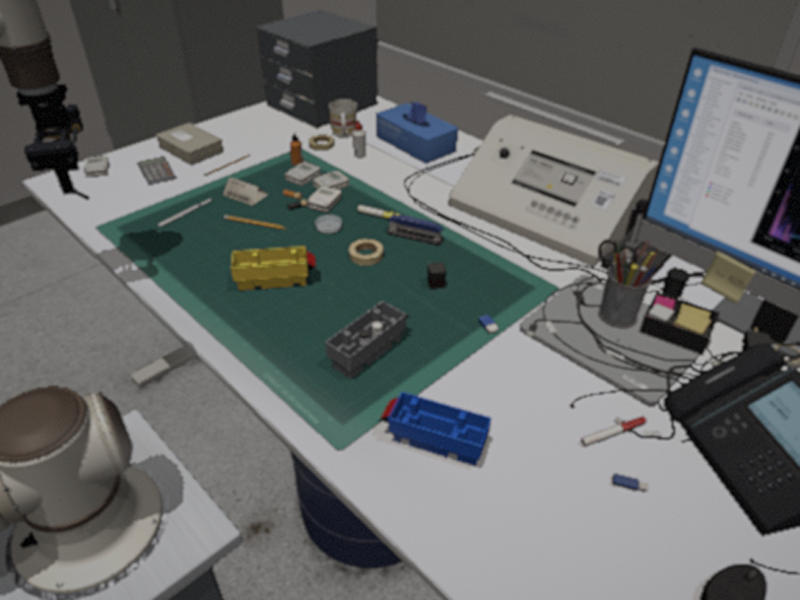

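View pics/top0.png

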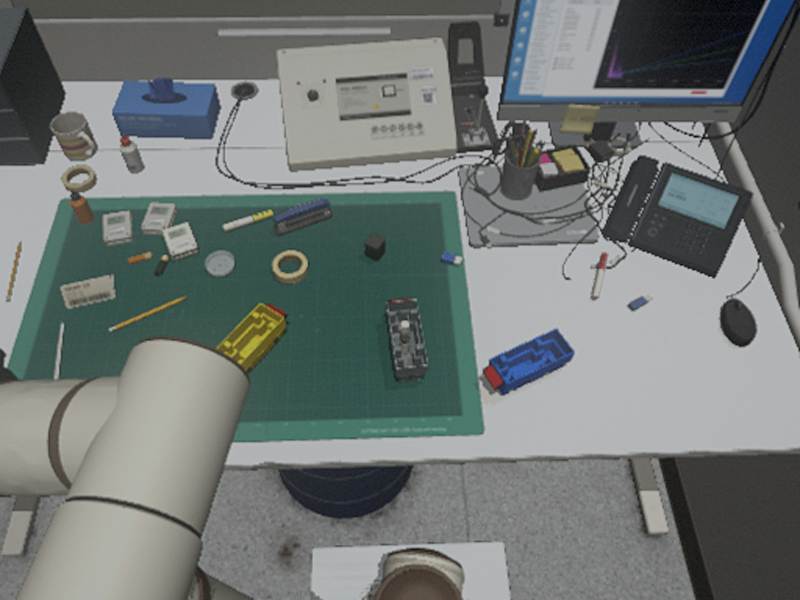

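```bash
cat > mont.py <<'E'
import cv2,numpy as np
def mont(imgs,cs,name,w=66,h=74,k=4,cols=3):
    T=[]
    for im,(cx,cy) in zip(imgs,cs):
        x0,y0=cx-w//2,cy-h//2
        t=cv2.resize(im[y0:y0+h,x0:x0+w],(w*k,h*k),interpolation=cv2.INTER_CUBIC)
        t=np.clip(t.astype(float)*1.5,0,255).astype(np.uint8)
        for i in range(0,w,10): cv2.line(t,(i*k,0),(i*k,5),(255,255,255),1); cv2.putText(t,str(x0+i),(i*k,14),0,.3,(255,255,255),1)
        for i in range(0,h,10): cv2.line(t,(0,i*k),(5,i*k),(255,255,255),1); cv2.putText(t,str(y0+i),(6,i*k+4),0,.3,(255,255,255),1)
        t[:, -1]=255;t[-1]=255
        T.append(t)
    cv2.imwrite(name,np.vstack([np.hstack(T[i:i+cols]) for i in range(0,len(T),cols)]))
E
python3 - <<'E'
from station import r
from mont import mont
a=r.capture("scene");b=r.capture("top")
mont([a]*3+[b]*3,[(175,171),(235,218),(280,274),(160,216),(260,217),(338,232)],"pics/m1.png")
E
```

```text
(no output)
```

View pics/m1.png

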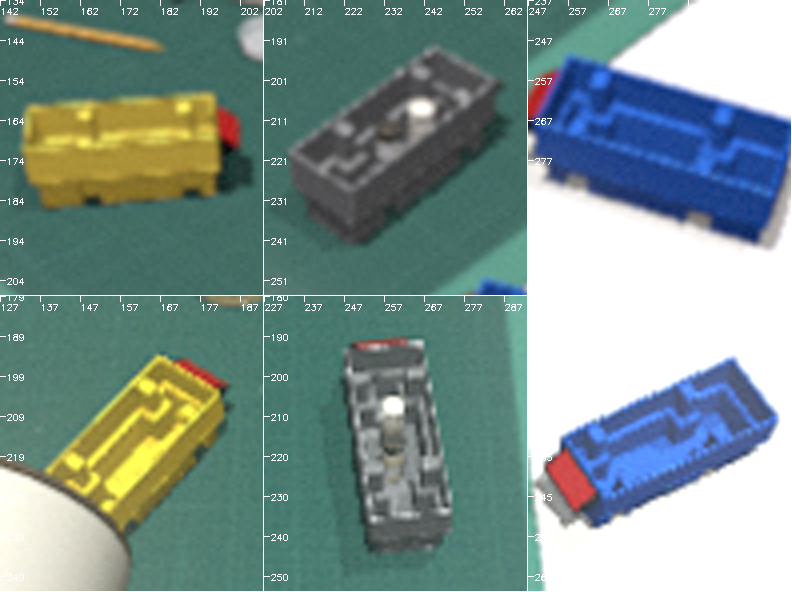

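```bash
cat > fit.py <<'E'
import numpy as np
from scipy.optimize import least_squares
from station import r
P={n:(r.camera_params(n)['camera_matrix'],r.camera_params(n)['extrinsics']) for n in("scene","top")}
def proj(n,X):
    K,E=map(np.array,P[n]);c=X@E[:3,:3].T+E[:3,3];u=c@K.T;return u[:,:2]/u[:,2:]
def rim(p,L):
    x,y,a,z=p;L=np.array(L)*1e-3;c,s=np.cos(a),np.sin(a)
    return np.c_[x+c*L[:,0]-s*L[:,1],y+s*L[:,0]+c*L[:,1],np.full(len(L),z)]
def fit(obs,p0):
    f=lambda p:np.concatenate([(proj(n,rim(p,[o[0] for o in O]))-[o[1] for o in O]).ravel() for n,O in obs.items()])
    s=least_squares(f,p0,loss='soft_l1');return s.x,f(s.x).reshape(-1,2)
A,B,C,D=(75,30),(75,-30),(-75,-30),(-75,30)
E
python3 - <<'E'
from fit import *
np.set_printoptions(precision=4,suppress=True)
obs={'yellow':({'scene':[(D,(148.75,160.25)),(A,(195.25,157.75)),(B,(197,169)),(C,(148,171.25))],'top':[(A,(167,194.25)),(B,(183,204.25))]},(.5,.25,-1)),
'grey':({'scene':[(A,(244.25,192.75)),(B,(261,201.75)),(D,(208.75,219.25)),(C,(224.75,228))],'top':[(A,(247.5,192.75)),(B,(267,191.75)),(D,(252.25,236)),(C,(273.75,234.75))]},(.5,0,0)),
'blue':({'scene':[(B,(257,251.25)),(A,(250,274.5)),(C,(313,267.5))],'top':[(C,(356.75,210.75)),(D,(367.25,225.25)),(B,(313.5,229.25)),(A,(322.25,243.5))]},(.5,-.2,2.1))}
for k,(o,p) in obs.items():
    x,e=fit(o,[*p,.06]);print(k,x,np.degrees(x[2]),np.hypot(*x[:2]));print(e.T)
E
```

```text
yellow [ 0.5194  0.2859 -0.6569  0.062 ] -37.63894927265883 0.5928643322483345
[[ 0.3399  0.3616 -1.4177 -0.5981  0.4722 -0.4044]
 [ 0.418   0.2208 -0.2046  0.4486 -0.4638 -0.7143]]
grey [ 0.5231 -0.0133  0.0799  0.0595] 4.579393161006863 0.5232299690701326
[[ 1.0983 -0.3049 -0.3894 -0.8562 -0.2915 -0.2749  0.6623 -0.0501]
 [ 0.1696  0.0635 -0.2925  1.2789  0.2199 -0.4932 -0.1472 -0.8802]]
blue [ 0.4692 -0.2448  2.0051  0.0543] 114.88412067234856 0.5292230741375379
[[ 0.6973 -1.0998  2.1066 -1.067   0.1029 -0.6772  1.5935]
 [-0.0427 -6.131   0.567  -0.6351  0.3467  0.2717  2.4595]]
```

Call:
{"api": "drive_tool", "payload": {"steps": [0, 0, 0, 0.022, 0.0265, 0, 1, 0, 0, 0, 0.022, 0.0265, 0, 1, 0, 0, 0, 0.022, 0.0265, 0, 1, 0, 0, 0, 0.022, 0.0265, 0, 1, 0, 0, 0, 0.022, 0.0265, 0, 1, 0, 0, 0, 0.022, 0.0265, 0, 1, 0, 0, 0, 0.022, 0.0265, 0, 1, 0, 0, 0, 0.022, 0.0265, 0, 1, 0, 0, 0, 0.022, 0.0265, 0, 1, 0, 0, 0, 0.022, 0.0265, 0, 1]}}

```text
time_s: 1.03
tcp_pos: [0.3565, 0.2236, 0.2416]
ee_rot: [[0.897, -0.442, 0.0], [-0.442, -0.897, 0.0], [0.0, -0.0, -1.0]]
wrist_force: [0.0, -0.2, -0.3]
gripper_width: 1.0
gripper_force: 0.0
```

Call:
{"api": "drive_tool", "payload": {"steps": [0, 0, 0, 0.022, 0.0265, 0, 1, 0, 0, 0, 0.022, 0.0265, 0, 1, 0, 0, 0, 0.022, 0.0265, 0, 1, 0, 0, 0, 0.022, 0.0265, 0, 1, 0, 0, 0, 0.022, 0.0265, 0, 1, 0, 0, 0, 0.022, 0.0265, 0, 1, 0, 0, 0, 0.022, 0.0265, 0, 1, 0, 0, 0, 0.022, 0.0265, 0, 1, 0, 0, 0, 0.022, 0.0265, 0, 1, 0, 0, 0, 0.022, 0.0265, 0, 1]}}

```text
time_s: 1.87
tcp_pos: [0.4365, -0.1115, 0.2417]
ee_rot: [[0.897, -0.443, 0.0], [-0.443, -0.897, 0.0], [0.0, -0.0, -1.0]]
wrist_force: [0.3, 0.4, -0.0]
gripper_width: 0.999
gripper_force: 0.0
```

Call:
{"api": "drive_tool", "payload": {"steps": [0, 0, 0, 0.022, 0.0265, 0, 1, 0, 0, 0, 0.022, 0.0265, 0, 1, 0, 0, 0.1128, 0.022, 0.0265, 0, 1, 0, 0, 0.1128, 0.022, 0.0265, 0, 1, 0, 0, 0.1128, 0, 0, 0, 1, 0, 0, 0.1128, 0, 0, 0, 1, 0, 0, 0.1128, 0, 0, 0, 1, 0, 0, 0.1128, 0, 0, 0, 1, 0, 0, 0, 0, 0, 0, 1]}}

```text
time_s: 2.62
tcp_pos: [0.4644, -0.2445, 0.2413]
ee_rot: [[0.419, -0.908, -0.001], [-0.908, -0.419, 0.0], [-0.0, 0.0, -1.0]]
wrist_force: [-0.2, 0.7, -0.3]
gripper_width: 1.004
gripper_force: 0.0
```

Run:
```python
from station import r
from mont import mont
import cv2,numpy as np
np.set_printoptions(precision=4,suppress=True)
s=r.sense();print(s['time_s'],s['tcp_pos'],s['ee_rot'],s['joints'])
p=r.camera_params("wrist");print(p['camera_matrix'],np.array(p['extrinsics']))
a=r.capture("wrist");cv2.imwrite("pics/w_raw1.png",a)
cv2.imwrite("pics/w1.png",cv2.resize(a,(800,600),interpolation=cv2.INTER_CUBIC)); np.save("w1.npy",np.array(p['extrinsics']))
b=r.capture("top");cv2.imwrite("pics/top_raw1.png",b);cv2.imwrite("pics/scene_raw1.png",r.capture("scene"))
```

```text
2.6167 [ 0.4644 -0.2445  0.2413] [[ 0.4194 -0.9078 -0.0006]
 [-0.9078 -0.4194  0.0003]
 [-0.0005  0.0004 -1.    ]] [-10.0455  12.3147 -13.511   -0.0093 -64.2108  34.8492]
[[297.3186   0.     254.566 ]
 [  0.     297.3186 195.0102]
 [  0.       0.       1.    ]] [[-0.9077 -0.4197  0.      0.3189]
 [-0.4015  0.8684  0.291   0.3631]
 [-0.1222  0.2641 -0.9567  0.5121]
 [ 0.      0.      0.      1.    ]]
```

View pics/w1.png

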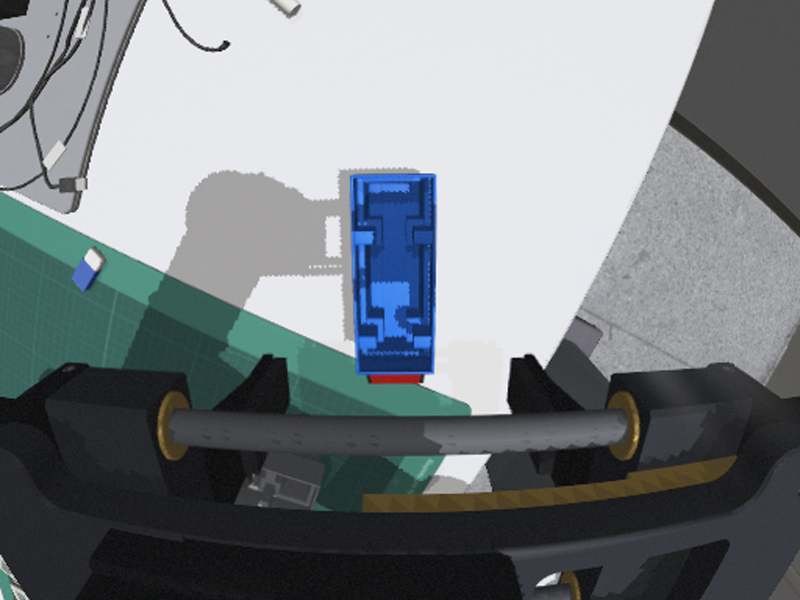

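```bash
cat >> fit.py <<'E'
Kw=np.array(r.camera_params("wrist")['camera_matrix'])
def wproj(E,X):
    c=X@E[:3,:3].T+E[:3,3];h=np.hypot(c[:,0],c[:,1]);t=np.arctan2(h,c[:,2])
    return c[:,:2]/h[:,None]*t[:,None]*Kw[0,0]+Kw[:2,2]
_p=proj
def proj(n,X): return wproj(np.load(n+'.npy'),X) if n[0]=='w' else _p(n,X)
def toolmove(s,x,y,yaw,z):
    R=np.array(s['ee_rot']);d=R.T@(np.array([x,y,z])-s['tcp_pos']);return d,(np.arctan2(R[1,0],R[0,0])-yaw+np.pi)%(2*np.pi)-np.pi
E
python3 - <<'E'
from fit import *
np.set_printoptions(precision=4,suppress=True)
w=[(C,(352,175)),(D,(436,174)),(B,(357,374)),(A,(434,373))]
w=[(l,(u/1.5625-.2,v/1.5625-.2)) for l,(u,v) in w]
o={'scene':[(B,(257,251.25))],'top':[(C,(356.75,210.75)),(D,(367.25,225.25)),(B,(313.5,229.25))],'w1':w}
x,e=fit(o,[.47,-.24,2,.06]);print(x,np.degrees(x[2]));print(e.T)
x,e=fit({'w1':w},[.47,-.24,2,.06]);print(x,np.degrees(x[2]));print(e.T)
s=r.sense();print(toolmove(s,x[0],x[1],x[2]-np.pi,.05))
E
```

```text
[ 0.4666 -0.2438  2.0088  0.0583] 115.09586322112948
[[-0.4011 -1.09    0.1837 -0.7554 -0.5922  0.9337 -0.0544  0.1861]
 [-0.7458 -0.6684  0.3386  0.4561 -0.238   0.0521 -0.509  -0.0612]]
[ 0.4666 -0.2435  2.0106  0.058 ] 115.19925333998725
[[-0.8307  0.6469 -0.0442  0.1503]
 [ 0.0549  0.2381 -0.3592  0.0086]]
(array([ 0.0001, -0.0022,  0.1915]), np.float64(-0.001974828523850558))
```

Call:
{"api": "drive_tool", "payload": {"steps": [0, 0, 0, 0, -0.002, 0.02, 1, 0, 0, 0, 0, 0, 0.02, 1, 0, 0, 0, 0, 0, 0.02, 1, 0, 0, 0, 0, 0, 0.02, 1, 0, 0, 0, 0, 0, 0.02, 1, 0, 0, 0, 0, 0, 0.02, 1, 0, 0, 0, 0, 0, 0.02, 1, 0, 0, 0, 0, 0, 0.02, 1, 0, 0, 0, 0, 0, 0.02, 1, 0, 0, 0, 0, 0, 0.01, 1]}}

```text
time_s: 3.6
tcp_pos: [0.4653, -0.2431, 0.0494]
ee_rot: [[0.423, -0.906, -0.003], [-0.906, -0.423, 0.001], [-0.002, 0.003, -1.0]]
wrist_force: [-1.2, 0.9, 0.1]
gripper_width: 1.002
gripper_force: 0.0
```

Call:
{"api": "drive_tool", "payload": {"steps": [0, 0, 0, 0, 0, 0, 1, 0, 0, 0, 0, 0, 0, 0.65, 0, 0, 0, 0, 0, 0, 0.6, 0, 0, 0, 0, 0, 0, 0.5, 0, 0, 0, 0, 0, 0, 0.5, 0, 0, 0, 0, 0, 0, 0.5, 0, 0, 0, 0, 0, 0, 0.5, 0, 0, 0, 0, 0, 0, 0.5]}}

```text
time_s: 4.27
tcp_pos: [0.467, -0.2437, 0.0524]
ee_rot: [[0.422, -0.907, 0.001], [-0.907, -0.422, -0.0], [0.001, -0.001, -1.0]]
wrist_force: [-0.9, 0.6, 4.1]
gripper_width: 0.684
gripper_force: 30.0
```

Call:
{"api": "drive_tool", "payload": {"steps": [0, 0, 0, 0, 0, -0.005, 0.5, 0, 0, 0, 0, 0, -0.01, 0.5, 0, 0, 0, 0, 0, -0.02, 0.5, 0, 0, 0, 0, 0, -0.025, 0.5, 0, 0, 0, 0, 0, -0.025, 0.5, 0, 0, 0, 0, 0, -0.025, 0.5, 0, 0, 0, 0, 0, -0.025, 0.5, 0, 0, 0, 0, 0, -0.025, 0.5, 0, 0, 0, 0, 0, -0.02, 0.5, 0, 0, 0, 0, 0, -0.01, 0.5]}}

```text
time_s: 5.1
tcp_pos: [0.4672, -0.2439, 0.2451]
ee_rot: [[0.422, -0.907, 0.005], [-0.907, -0.422, -0.001], [0.003, -0.004, -1.0]]
wrist_force: [0.6, -0.3, -1.2]
gripper_width: 0.683
gripper_force: 30.0
```

Call:
{"api": "drive_tool", "payload": {"steps": [0, 0, 0, -0.0234, -0.0018, 0, 0.5, 0, 0, 0, -0.0234, -0.0018, 0, 0.5, 0, 0, 0, -0.0234, -0.0018, 0, 0.5, 0, 0, 0, -0.0234, -0.0018, 0, 0.5, 0, 0, 0, -0.0234, -0.0018, 0, 0.5, 0, 0, 0, -0.0234, -0.0018, 0, 0.5, 0, 0, 0, -0.0234, -0.0018, 0, 0.5, 0, 0, 0, -0.0234, -0.0018, 0, 0.5, 0, 0, 0, -0.0234, -0.0018, 0, 0.5, 0, 0, 0, -0.0234, -0.0018, 0, 0.5]}}

```text
time_s: 5.93
tcp_pos: [0.3828, -0.023, 0.2411]
ee_rot: [[0.421, -0.907, -0.001], [-0.907, -0.421, 0.0], [-0.001, 0.001, -1.0]]
wrist_force: [-0.4, -0.6, -1.0]
gripper_width: 0.687
gripper_force: 30.0
```

Call:
{"api": "drive_tool", "payload": {"steps": [0, 0, -0.1217, 0, 0, 0, 0.5, 0, 0, -0.1217, 0, 0, 0, 0.5, 0, 0, -0.1217, 0, 0, 0, 0.5, 0, 0, -0.1217, 0, 0, 0, 0.5, 0, 0, -0.1217, 0, 0, 0, 0.5, 0, 0, -0.1217, 0, 0, 0, 0.5, 0, 0, -0.1217, 0, 0, 0, 0.5, 0, 0, -0.1217, 0, 0, 0, 0.5, 0, 0, -0.1217, 0, 0, 0, 0.5, 0, 0, -0.1217, 0, 0, 0, 0.5]}}

```text
time_s: 6.77
tcp_pos: [0.3834, -0.0239, 0.241]
ee_rot: [[0.996, 0.087, -0.002], [0.087, -0.996, -0.0], [-0.002, -0.0, -1.0]]
wrist_force: [-0.0, -0.3, -2.4]
gripper_width: 0.686
gripper_force: 30.0
```

Call:
{"api": "drive_tool", "payload": {"steps": [0, 0, 0, 0, 0, 0, 0.5, 0, 0, 0, 0, 0, 0, 0.5]}}

```text
time_s: 6.93
tcp_pos: [0.3836, -0.0239, 0.2412]
ee_rot: [[0.997, 0.078, -0.001], [0.078, -0.997, -0.0], [-0.001, -0.0, -1.0]]
wrist_force: [0.2, 0.8, -3.1]
gripper_width: 0.69
gripper_force: 30.0
```

Run:
```python
from station import r
import cv2,numpy as np
np.set_printoptions(precision=4,suppress=True)
s=r.sense();print(s['time_s'],s['tcp_pos'],s['joints'],s['gripper_force'])
p=r.camera_params("wrist");np.save("w2.npy",np.array(p['extrinsics']))
a=r.capture("wrist");cv2.imwrite("pics/w_raw2.png",a)
# fisheye -> enlarge central region 1.5625
cv2.imwrite("pics/w2.png",cv2.resize(a[0:270,76:436],(800,600),interpolation=cv2.INTER_CUBIC))
```

```text
6.9333 [ 0.3836 -0.0239  0.2412] [ 20.9895  -2.3725 -30.1108  -0.0222 -62.3249  73.4944] 29.994741990230978
```

View pics/w2.png

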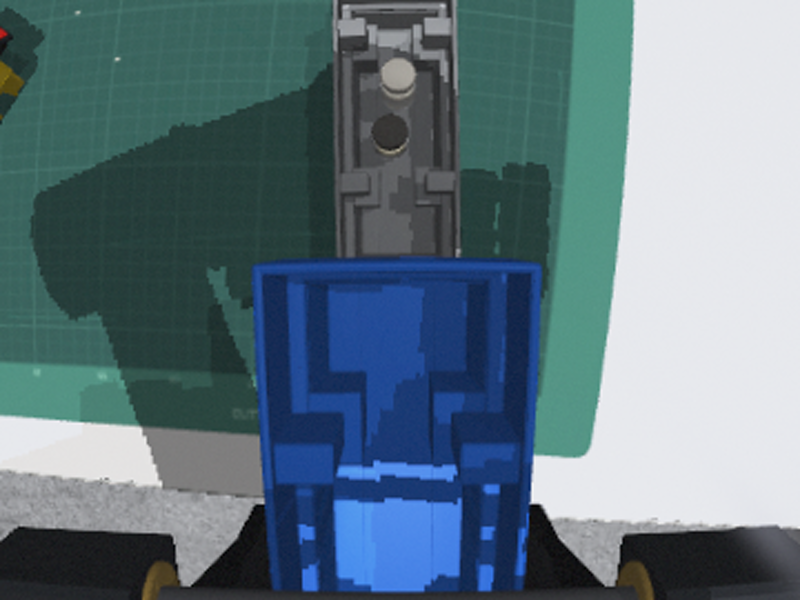

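Run:
```python
from fit import *
np.set_printoptions(precision=4,suppress=True)
cv=lambda u,v:(76+u/2.2222-.27,v/2.2222-.27)
inv=lambda p:((p[:,0]-76+.27)*2.2222,(p[:,1]+.27)*2.2222)
def fz(obs,p0,z):
    f=lambda p:np.concatenate([(proj(n,rim([*p,z if len(o)<3 else o[2]],[o[0]]))-o[1]).ravel() for n,O in obs.items() for o in O])
    s=least_squares(f,p0,loss='soft_l1');return s.x,f(s.x).reshape(-1,2)
S=[(A,(244.25,192.75)),(B,(261,201.75)),(D,(208.75,219.25)),(C,(224.75,228))];T=[(A,(247.5,192.75)),(B,(267,191.75)),(D,(252.25,236)),(C,(273.75,234.75))]
W=[((50,0),cv(395.5,32),.060),((-30,0),cv(398,183),.060)]
for o in ({'scene':S},{'top':T},{'w2':W},{'scene':S,'top':T,'w2':W}):
    x,e=fz(o,[.52,-.01,.08],.064);print(list(o),x,np.degrees(x[2]));print(e.T)
# blue in hand: tool yaw
s=r.sense();R=np.array(s['ee_rot']);print(np.degrees(np.arctan2(R[1,0],R[0,0])))
W=[((-75,-30),cv(254,265)),((-75,30),cv(541,265))]
for z in(.249,.253,.257):
    x,e=fz({'w2':W},[.38,-.02,3.2],z);print(z,x,np.degrees(x[2]),np.array(s['tcp_pos'])[:2],e.ravel())
```

```text
['scene'] [ 0.5209 -0.0166  0.1036] 5.933799655302896
[[ 0.6774 -0.3472 -0.111  -0.0952]
 [-0.3093 -0.6311 -0.0951  1.2645]]
['top'] [ 0.5191 -0.013   0.0641] 3.674938198955881
[[ 0.021   0.156   0.193  -0.3793]
 [ 0.2855 -0.1811  0.1846 -0.2699]]
['w2'] [ 0.5194 -0.0125  0.0938] 5.37411267354381
[[-0.0115  0.0103]
 [-1.2018  0.9763]]
['scene', 'top', 'w2'] [ 0.5198 -0.013   0.0835] 4.784229113464973
[[ 0.104  -1.2193 -1.4684 -1.8424 -0.4512 -0.3629  0.7044  0.0719  0.9285
   0.1872]
 [-0.5999 -0.7297 -0.9309  0.6239  0.2874 -0.4903  0.0963 -0.7116 -1.5293
   0.6243]]
4.487401286038632
0.249 [ 0.3836 -0.0234  3.22  ] 184.49348938535044 [ 0.3838 -0.0239] [-1.054   0.0196  1.0533  0.0196]
0.253 [ 0.3838 -0.0234  3.22  ] 184.49333212018246 [ 0.3838 -0.0239] [-2.9958  0.0264  2.9857  0.0263]
0.257 [ 0.384  -0.0234  3.22  ] 184.49254083533717 [ 0.3838 -0.0239] [-5.0721  0.028   5.0155  0.028 ]
```

Call:
{"api": "drive_tool", "payload": {"steps": [0, 0, 0, 0.01, 0, 0, 0.5, 0, 0, 0, 0.02, 0, 0, 0.5, 0, 0, 0, 0.02, 0, 0, 0.5, 0, 0, 0, 0.01, 0, 0, 0.5, 0, 0, 0, 0, 0, 0, 0.5, 0, 0, 0, 0, 0, 0, 0.5]}}

```text
time_s: 7.48
tcp_pos: [0.4439, -0.0189, 0.2409]
ee_rot: [[0.997, 0.08, -0.002], [0.08, -0.997, -0.0], [-0.002, 0.0, -1.0]]
wrist_force: [-0.4, -0.1, -1.9]
gripper_width: 0.69
gripper_force: 30.0
```

Run:
```python
from station import r
import cv2,numpy as np
from mont import mont
np.set_printoptions(precision=4,suppress=True)
s=r.sense();print(s['time_s'],s['tcp_pos'])
p=r.camera_params("wrist");np.save("w3.npy",np.array(p['extrinsics']))
a=r.capture("wrist");cv2.imwrite("pics/w_raw3.png",a)
cv2.imwrite("pics/w3.png",cv2.resize(a[0:150,150:350],(800,600),interpolation=cv2.INTER_CUBIC))
```

```text
7.4833 [ 0.4439 -0.0189  0.2409]
```

View pics/w3.png

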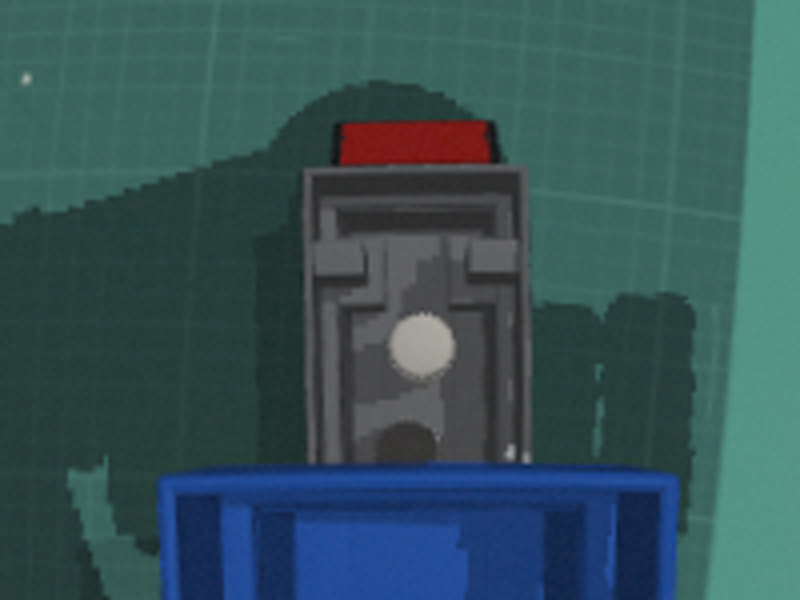

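Run:
```python
from fit import *
np.set_printoptions(precision=4,suppress=True)
c3=lambda u,v:(150+u/4-.37,v/4-.37)
cv=lambda u,v:(76+u/2.2222-.27,v/2.2222-.27)
def fz(obs,p0,dz=0):
    f=lambda p:np.concatenate([(proj(n,rim([*p[:3],o[2]+(p[3] if len(p)>3 else 0)],[o[0]]))-o[1]).ravel() for n,O in obs.items() for o in O])
    s=least_squares(f,p0,loss='soft_l1');return s.x,f(s.x).reshape(-1,2)
W3=[(A,c3(304,169),.064),(B,c3(527,169),.064),((50,0),c3(417.5,257),.06)]
W2=[((50,0),cv(395.5,32),.060),((-30,0),cv(398,183),.060)]
x,e=fz({'w3':W3},[.52,-.01,.08]);print(x,np.degrees(x[2]),e.T)
x,e=fz({'w3':W3,'w2':W2},[.52,-.01,.08]);print(x,np.degrees(x[2]),e.T)
x,e=fz({'w3':W3,'w2':W2},[.52,-.01,.08,0]);print(x,np.degrees(x[2]),e.T)
s=r.sense();print(s['tcp_pos'])
H=[((-75,-30),c3(161,480),.253),((-75,30),c3(679,479),.253)]
b,e=fz({'w3':H},[.44,-.02,3.2,0]);print(b,np.degrees(b[2]),e.T)
```

```text
[ 0.5204 -0.0116  0.0837] 4.795765971237221 [[-0.3378  0.6864 -0.2474]
 [-0.0674 -0.2976  0.3641]]
[ 0.5202 -0.0123  0.0929] 5.323747082539008 [[-0.3137  0.7085 -0.0069 -0.1064 -0.1514]
 [ 0.3947 -0.3223  0.5851 -1.8656  0.2463]]
[ 0.5216 -0.0122  0.0938 -0.0083] 5.372674645877374 [[ 0.3662 -0.0457 -0.0316 -0.1225 -0.1322]
 [ 0.7582  0.0127  0.3774 -0.7972 -0.4086]]
[ 0.4434 -0.019   0.241 ]
[ 0.4436 -0.0187  3.2241 -0.0063] 184.7254557919552 [[ 0.  0.]
 [ 0. -0.]]
```

Call:
{"api": "drive_tool", "payload": {"steps": [0, 0, -0.007, 0.012, -0.0007, 0, 0.5, 0, 0, 0, 0.02, 0, 0, 0.5, 0, 0, 0, 0.02, 0, 0, 0.5, 0, 0, 0, 0.015, 0, 0, 0.5, 0, 0, 0, 0.01, 0, 0, 0.5, 0, 0, 0, 0, 0, 0.02, 0.5, 0, 0, 0, 0, 0, 0.03, 0.5, 0, 0, 0, 0, 0, 0.03, 0.5, 0, 0, 0, 0, 0, 0.02, 0.5, 0, 0, 0, 0, 0, 0, 0.5]}}

```text
time_s: 8.37
tcp_pos: [0.5171, -0.0121, 0.1372]
ee_rot: [[0.996, 0.087, -0.01], [0.087, -0.996, -0.002], [-0.01, 0.001, -1.0]]
wrist_force: [-0.2, -0.3, -2.0]
gripper_width: 0.687
gripper_force: 30.0
```

Call:
{"api": "drive_tool", "payload": {"steps": [0, 0, 0, 0, 0, 0, 0.5]}}

```text
time_s: 8.45
tcp_pos: [0.5203, -0.0117, 0.1413]
ee_rot: [[0.996, 0.089, -0.002], [0.089, -0.996, -0.001], [-0.002, 0.001, -1.0]]
wrist_force: [1.1, 0.4, -1.1]
gripper_width: 0.685
gripper_force: 30.0
```

Run:
```python
from station import r
import cv2,numpy as np
from mont import mont
np.set_printoptions(precision=4,suppress=True)
s=r.sense();print(s['time_s'],s['tcp_pos'],s['wrist_force'])
a=r.capture("scene");b=r.capture("top")
mont([a,b],[(235,205),(258,210)],"pics/m2.png",w=98,h=100,k=4,cols=2)
```

```text
8.45 [ 0.5203 -0.0117  0.1413] [ 1.1366  0.4395 -1.0966]
```

View pics/m2.png

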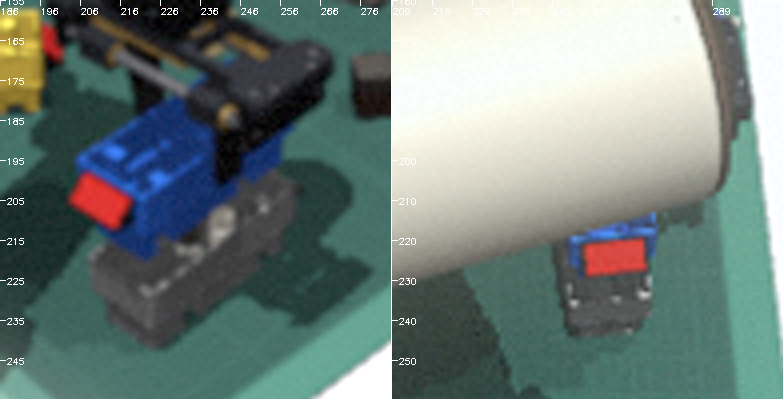

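Call:
{"api": "drive_tool", "payload": {"steps": [0, 0, 0, 0, 0, 0.006, 0.5, 0, 0, 0, 0, 0, 0.006, 0.5, 0, 0, 0, 0, 0, 0.006, 0.5, 0, 0, 0, 0, 0, 0.004, 0.5, 0, 0, 0, 0, 0, 0.002, 0.5, 0, 0, 0, 0, 0, 0, 0.5, 0, 0, 0, 0, 0, 0, 0.5]}}

```text
time_s: 9.13
tcp_pos: [0.5207, -0.0115, 0.1174]
ee_rot: [[0.996, 0.088, -0.0], [0.088, -0.996, -0.0], [-0.0, 0.0, -1.0]]
wrist_force: [0.9, -0.9, -1.5]
gripper_width: 0.684
gripper_force: 30.0
```

Call:
{"api": "drive_tool", "payload": {"steps": [0, 0, 0, 0, 0, 0.001, 0.5, 0, 0, 0, 0, 0, 0.001, 0.5, 0, 0, 0, 0, 0, 0.001, 0.5, 0, 0, 0, 0, 0, 0, 0.5, 0, 0, 0, 0, 0, 0, 0.5]}}

```text
time_s: 9.55
tcp_pos: [0.5209, -0.0114, 0.1155]
ee_rot: [[0.996, 0.089, 0.001], [0.089, -0.996, 0.0], [0.001, 0.0, -1.0]]
wrist_force: [-2.3, -0.2, 5.3]
gripper_width: 0.685
gripper_force: 30.0
```

Run:
```python
from station import r
import cv2,numpy as np
from mont import mont
np.set_printoptions(precision=4,suppress=True)
s=r.sense();print(s['time_s'],s['tcp_pos'],s['wrist_force'],s['moment'])
p=r.camera_params("wrist");np.save("w4.npy",np.array(p['extrinsics']))
w=r.capture("wrist");cv2.imwrite("pics/w_raw4.png",w)
a=r.capture("scene");b=r.capture("top")
cv2.imwrite("pics/scene_raw4.png",a);cv2.imwrite("pics/top_raw4.png",b)
A=cv2.resize(a[165:255,195:275],(400,450),interpolation=cv2.INTER_CUBIC)
B=cv2.resize(w[70:160,190:270],(400,450),interpolation=cv2.INTER_CUBIC)
cv2.imwrite("pics/m3.png",np.clip(np.hstack([A,B])*1.6,0,255).astype(np.uint8))
```

```text
9.55 [ 0.5209 -0.0114  0.1155] [-2.2579 -0.2072  5.254 ] [ 0.1935  0.6395 -0.0233]
```

View pics/m3.png

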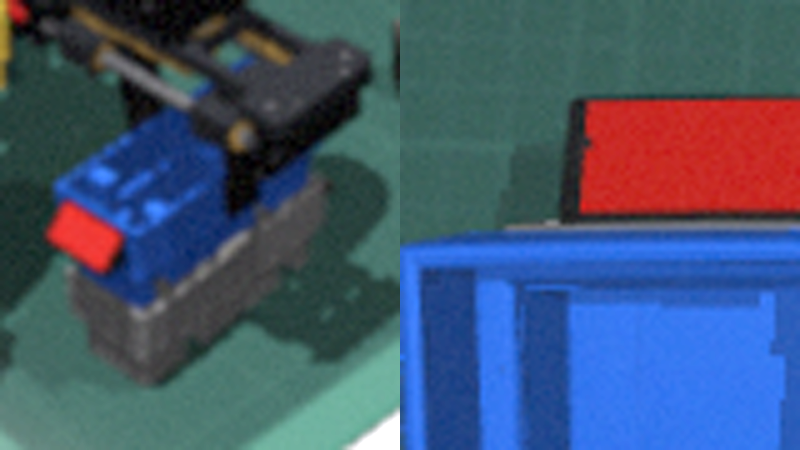

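Run:
```python
from fit import *
np.set_printoptions(precision=4,suppress=True)
c=lambda u,v:(195+u/5-.4,165+v/5-.4)
def fz(obs,p0,z,yaw):
    f=lambda p:np.concatenate([(proj(n,rim([*p,yaw,z],[o[0]]))-o[1]).ravel() for n,O in obs.items() for o in O])
    s=least_squares(f,p0);return s.x,f(s.x).reshape(-1,2).T
for yaw in (.083,.089):
  print(fz({'scene':[(D,c(72,270)),(C,c(148,310)),(B,c(326,180))]},[.52,0],.064,yaw))
for z in(.1255,.1275): print(fz({'scene':[(D,c(55,187)),(C,c(135,238)),(B,c(314,142))]},[.52,0],z,.089))
for z in(.1255,.1275): print(fz({'scene':[(D,c(55,187)),(C,c(135,238))]},[.52,0],z,.089))
# wrist far edges: blue far rim corner row, grey far rim
w=lambda u,v:(190+u/5-.4,70+v/5-.4)
E=np.load('w4.npy')
for X in([.5209+.075,-.0114+.030+.0066,.1275],[.520+.075,-.012+.030+.0066,.064]): print((wproj(E,np.array([X]))-[190-.4,70-.4])*5)
```

```text
(array([ 0.524 , -0.0125]), array([[-0.6368, -0.2245,  0.9124],
       [-1.0887,  1.1761, -0.2957]]))
(array([ 0.5239, -0.0124]), array([[-0.6248, -0.1132,  0.7799],
       [-0.9977,  1.2009, -0.4099]]))
(array([ 0.5098, -0.0204]), array([[-1.0678, -0.6991,  1.8867],
       [ 2.475 ,  2.5927, -6.0575]]))
(array([ 0.5084, -0.0222]), array([[-1.131 , -0.7168,  1.9729],
       [ 2.4737,  2.6213, -6.1056]]))
(array([ 0.5177, -0.0144]), array([[-0.1407,  0.1368],
       [ 0.0108, -0.0164]]))
(array([ 0.5164, -0.0162]), array([[-0.1639,  0.1594],
       [-0.0044, -0.0031]]))
[[ -7.0489 215.6284]]
[[103.3783 213.2631]]
```

Call:
{"api": "drive_tool", "payload": {"steps": [0, 0, 0, 0, 0, -0.003, 0.5, 0, 0, 0, 0.004, 0, 0, 0.5, 0, 0, 0, 0, 0, 0, 0.5, 0, 0, 0, 0, 0, 0.001, 0.5, 0, 0, 0, 0, 0, 0.001, 0.5, 0, 0, 0, 0, 0, 0.001, 0.5, 0, 0, 0, 0, 0, 0, 0.5, 0, 0, 0, 0, 0, 0, 0.5]}}

```text
time_s: 10.37
tcp_pos: [0.5247, -0.0111, 0.1155]
ee_rot: [[0.996, 0.089, 0.001], [0.089, -0.996, -0.0], [0.001, 0.0, -1.0]]
wrist_force: [-1.4, 0.8, 6.1]
gripper_width: 0.688
gripper_force: 30.0
```

Run:
```python
from station import r
s=r.sense();print(s['time_s'],s['tcp_pos'],s['wrist_force'],s['moment'])
```

```text
10.3667 [ 0.52474192 -0.01111805  0.11545838] [-1.41862538  0.84001891  6.11848308] [0.19089004 0.74317954 0.00204011]
```

Call:
{"api": "drive_tool", "payload": {"steps": [0, 0, 0, 0, 0, -0.003, 0.5, 0, 0, 0, 0.003, 0, 0, 0.5, 0, 0, 0, 0, 0, 0, 0.5, 0, 0, 0, 0, 0, 0.001, 0.5, 0, 0, 0, 0, 0, 0.001, 0.5, 0, 0, 0, 0, 0, 0.001, 0.5, 0, 0, 0, 0, 0, 0, 0.5, 0, 0, 0, 0, 0, 0, 0.5]}}

```text
time_s: 11.03
tcp_pos: [0.5269, -0.0111, 0.1155]
ee_rot: [[0.996, 0.089, -0.001], [0.089, -0.996, -0.001], [-0.001, 0.0, -1.0]]
wrist_force: [-5.6, 0.2, 7.8]
gripper_width: 0.682
gripper_force: 30.0
```

Run:
```python
from station import r
import cv2,numpy as np
s=r.sense();print(s['time_s'],s['tcp_pos'],s['wrist_force'],s['moment'])
a=r.capture("scene");b=r.capture("top");cv2.imwrite("pics/scene_raw5.png",a);cv2.imwrite("pics/top_raw5.png",b)
A=cv2.resize(a[165:255,195:275],(400,450),interpolation=cv2.INTER_CUBIC)
B=cv2.resize(b[195:255,232:285],(400,450),interpolation=cv2.INTER_CUBIC)
cv2.imwrite("pics/m4.png",np.clip(np.hstack([A,B])*1.6,0,255).astype(np.uint8))
```

```text
11.0333 [ 0.52693734 -0.01106552  0.11547834] [-5.57886259  0.16656104  7.75456452] [0.19823209 1.66537845 0.03185369]
```

View pics/m4.png

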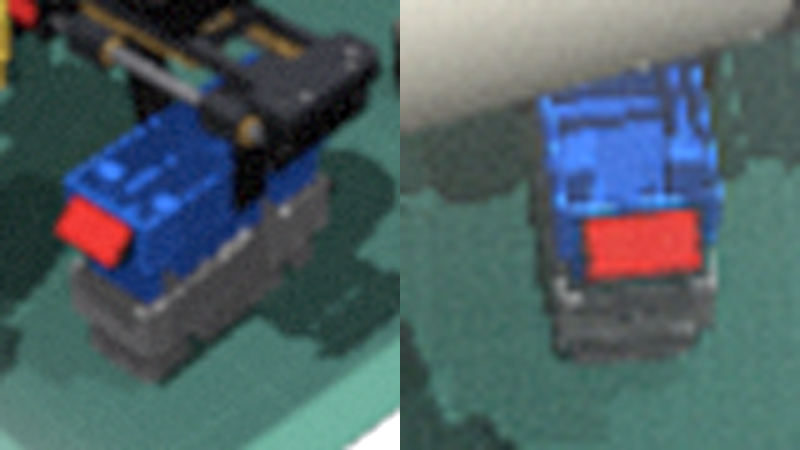

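Run:
```python
from fit import *
np.set_printoptions(precision=4,suppress=True)
c=lambda u,v:(195+u/5-.4,165+v/5-.4)
t=lambda u,v:(232+(u-400)/7.547-.43,195+v/7.5-.43)
def f3(obs,p0):
    f=lambda p:np.concatenate([(proj(n,rim([p[0],p[1],.087,p[2]],[o[0]]))-o[1]).ravel() for n,O in obs.items() for o in O])
    s=least_squares(f,p0);return s.x,f(s.x).reshape(-1,2).T
print('grey',f3({'scene':[(D,c(74,270)),(C,c(150,312)),(B,c(327,180))],'top':[(D,t(562,293)),(C,t(713,287))]},[.52,0,.06]))
print('blue',f3({'scene':[(D,c(67,182)),(C,c(142,235))],'top':[(D,t(555,212)),(C,t(722,207))]},[.52,0,.12]))
```

```text
grey (array([ 0.5263, -0.0117,  0.0616]), array([[-0.4535, -0.0053,  1.0293, -0.5242,  0.2349],
       [-0.9247,  0.8687, -0.2262,  0.9163, -0.3902]]))
blue (array([ 0.5273, -0.0106,  0.1202]), array([[-0.4931,  0.6467,  0.27  , -0.2969],
       [ 0.1778, -0.3516,  0.8669, -0.6101]]))
```

Call:
{"api": "drive_tool", "payload": {"steps": [0, 0, 0, -0.001, 0, -0.001, 0.5, 0, 0, 0, 0, 0, 0, 0.5, 0, 0, 0, 0, 0, 0, 0.72, 0, 0, 0, 0, 0, 0, 0.8, 0, 0, 0, 0, 0, 0, 1, 0, 0, 0, 0, 0, 0, 1, 0, 0, 0, 0, 0, 0, 1, 0, 0, 0, 0, 0, 0, 1]}}

```text
time_s: 11.8
tcp_pos: [0.5268, -0.0109, 0.1156]
ee_rot: [[0.996, 0.088, 0.0], [0.088, -0.996, 0.0], [0.0, -0.0, -1.0]]
wrist_force: [0.2, -0.5, 0.7]
gripper_width: 0.967
gripper_force: 0.0
```

Call:
{"api": "drive_tool", "payload": {"steps": [0, 0, 0, 0, 0, -0.005, 1, 0, 0, 0, 0, 0, -0.01, 1, 0, 0, 0, 0, 0, -0.02, 1, 0, 0, 0, 0, 0, -0.025, 1, 0, 0, 0, 0, 0, -0.025, 1, 0, 0, 0, 0, 0, -0.025, 1, 0, 0, 0, 0, 0, -0.025, 1, 0, 0, 0, 0, 0, -0.01, 1, 0, 0, 0, 0, 0, 0, 1]}}

```text
time_s: 12.55
tcp_pos: [0.5281, -0.0108, 0.2643]
ee_rot: [[0.996, 0.089, 0.008], [0.089, -0.996, 0.001], [0.008, -0.001, -1.0]]
wrist_force: [0.3, 0.1, -0.4]
gripper_width: 0.999
gripper_force: 0.0
```

Run:
```python
from station import r
import cv2,numpy as np
s=r.sense();print(s['time_s'],s['tcp_pos'],s['ee_rot'],s['joints'])
np.save("w6.npy",np.array(r.camera_params("wrist")['extrinsics']))
w=r.capture("wrist");cv2.imwrite("pics/w_raw6.png",w)
hsv=cv2.cvtColor(w,cv2.COLOR_BGR2HSV)
m=cv2.inRange(hsv,(105,120,40),(128,255,255));n,l,st,ce=cv2.connectedComponentsWithStats(m);i=1+st[1:,4].argmax();print(st[i])
k=(l==i).astype(np.uint8)
for f in(0.1,.25,.5,.75,.9):
    y=int(st[i][1]+f*st[i][3]);xs=np.where(k[y])[0];print(y,xs.min(),xs.max())
m=cv2.inRange(hsv,(0,150,60),(8,255,255));n,l,st,ce=cv2.connectedComponentsWithStats(m);print(st[1:][st[1:,4]>30])
```

```text
12.55 [ 0.5280597  -0.01076095  0.26432678] [[ 9.96041232e-01  8.85713019e-02  7.54913453e-03]
 [ 8.85630745e-02 -9.96069562e-01  1.41791204e-03]
 [ 7.64504944e-03 -7.43724289e-04 -9.99970500e-01]] [ 1.64691975e+01  1.14267523e+01 -1.12544967e+01  4.86206048e-02
 -6.68809347e+01  7.85931417e+01]
[ 223  114   64  145 8579]
128 224 286
150 224 285
186 225 284
222 226 283
244 227 283
[[503  78   9  22  94]
 [238 103  35  11 363]
 [ 61 105  30  27 390]
 [237 259  36   4 140]]
```

Call:
{"api": "drive_tool", "payload": {"steps": [0, 0, 0, 0.0018, -0.0296, 0.0024, 1, 0, 0, 0, 0.0018, -0.0296, 0.0024, 1, 0, 0, 0, 0.0018, -0.0296, 0.0024, 1, 0, 0, 0, 0.0018, -0.0296, 0.0024, 1, 0, 0, 0, 0.0018, -0.0296, 0.0024, 1, 0, 0, 0, 0.0018, -0.0296, 0.0024, 1, 0, 0, 0, 0.0018, -0.0296, 0.0024, 1, 0, 0, 0, 0.0018, -0.0296, 0.0024, 1, 0, 0, 0, 0.0018, -0.0296, 0.0024, 1, 0, 0, 0, 0.0018, -0.0296, 0.0024, 1]}}

```text
time_s: 13.43
tcp_pos: [0.5172, 0.2864, 0.2341]
ee_rot: [[0.996, 0.088, -0.003], [0.088, -0.996, -0.002], [-0.004, 0.002, -1.0]]
wrist_force: [0.5, -0.2, 0.2]
gripper_width: 1.001
gripper_force: 0.0
```

Call:
{"api": "drive_tool", "payload": {"steps": [0, 0, 0.1242, 0, 0, 0, 1, 0, 0, 0.1242, 0, 0, 0, 1, 0, 0, 0.1242, 0, 0, 0, 1, 0, 0, 0.1242, 0, 0, 0, 1, 0, 0, 0.1242, 0, 0, 0, 1, 0, 0, 0.1242, 0, 0, 0, 1, 0, 0, 0, 0, 0, 0, 1, 0, 0, 0, 0, 0, 0, 1]}}

```text
time_s: 14.1
tcp_pos: [0.5178, 0.285, 0.2348]
ee_rot: [[0.794, -0.608, -0.003], [-0.608, -0.794, -0.002], [-0.001, 0.003, -1.0]]
wrist_force: [-0.2, -0.1, -0.8]
gripper_width: 0.999
gripper_force: 0.0
```

```bash
cat > yel.py <<'E'
from fit import *
import cv2,sys
np.set_printoptions(precision=4,suppress=True)
n=sys.argv[1]
s=r.sense();print(s['time_s'],s['tcp_pos'],s['joints'])
np.save(n+".npy",np.array(r.camera_params("wrist")['extrinsics']))
w=r.capture("wrist");cv2.imwrite(f"pics/raw_{n}.png",w)
hsv=cv2.cvtColor(w,cv2.COLOR_BGR2HSV)
m=cv2.inRange(hsv,(20,130,40),(35,255,255));k,l,st,ce=cv2.connectedComponentsWithStats(m);i=1+st[1:,4].argmax();print('yellow',st[i])
cs,_=cv2.findContours((l==i).astype(np.uint8),0,1)
box=cv2.boxPoints(cv2.minAreaRect(cs[0]));print(box)
m=cv2.inRange(hsv,(0,150,50),(8,255,255));k,l,st,ce=cv2.connectedComponentsWithStats(m);print('red',st[1:][st[1:,4]>60])
for p in(dict(),):
    pass
E
python3 yel.py w7
```

```text
14.1 [0.5178 0.285  0.2348] [ 44.5081  19.1052  -4.9692  -0.0264 -66.1105   8.0422]
yellow [ 221  111   58  133 7246]
[[221. 111.]
 [278. 111.]
 [278. 243.]
 [221. 243.]]
red [[494  80  17  24  85]
 [230  96  39  15 538]]
```

```bash
cat > yf.py <<'E'
from fit import *
import cv2,sys
np.set_printoptions(precision=4,suppress=True)
n=sys.argv[1]
w=cv2.imread(f"pics/raw_{n}.png");hsv=cv2.cvtColor(w,cv2.COLOR_BGR2HSV)
m=cv2.inRange(hsv,(20,130,40),(35,255,255));k,l,st,ce=cv2.connectedComponentsWithStats(m);i=1+st[1:,4].argmax();k=l==i
x0,y0,ww,h,_=st[i]
rows=np.arange(y0+6,y0+h-30);L=[np.where(k[y])[0].min()-.5 for y in rows];R=[np.where(k[y])[0].max()+.5 for y in rows]
pl=np.polyfit(rows,L,1);pr=np.polyfit(rows,R,1);t,b=y0-.5,y0+h-.5
o=[(A,(np.polyval(pl,t),t)),(B,(np.polyval(pr,t),t)),(D,(np.polyval(pl,b),b)),(C,(np.polyval(pr,b),b))]
print(o)
for z in (.058,.064):
    f=lambda p:(proj(n,rim([*p,z],[q[0] for q in o]))-[q[1] for q in o]).ravel()
    s=least_squares(f,[.52,.285,-.65]);print(z,s.x,np.degrees(s.x[2]),f(s.x).reshape(-1,2).T.round(1).tolist())
    print(toolmove(r.sense(),s.x[0],s.x[1],s.x[2],.055))
E
python3 yf.py w7
```

```text
[((75, 30), (np.float64(219.89474410898382), np.float64(110.5))), ((75, -30), (np.float64(278.2969571849358), np.float64(110.5))), ((-75, 30), (np.float64(226.10157400589094), np.float64(243.5))), ((-75, -30), (np.float64(278.31444613928034), np.float64(243.5)))]
0.058 [ 0.5198  0.2886 -0.6368] -36.48519863774575 [[1.3, -0.8, 0.7, -1.2], [2.3, 1.2, -1.8, -2.5]]
(array([-0.0005, -0.0044,  0.1802]), np.float64(-0.017156602404210464))
0.064 [ 0.5207  0.2879 -0.6368] -36.48806305995564 [[0.7, -0.3, 0.3, -0.8], [1.2, 0.1, -0.5, -1.2]]
(array([ 0.0007, -0.0043,  0.1802]), np.float64(-0.01710660880548076))
```

Call:
{"api": "drive_tool", "payload": {"steps": [0, 0, -0.017, 0.001, -0.0043, 0.02, 1, 0, 0, 0, 0, 0, 0.02, 1, 0, 0, 0, 0, 0, 0.02, 1, 0, 0, 0, 0, 0, 0.02, 1, 0, 0, 0, 0, 0, 0.02, 1, 0, 0, 0, 0, 0, 0.02, 1, 0, 0, 0, 0, 0, 0.02, 1, 0, 0, 0, 0, 0, 0.02, 1, 0, 0, 0, 0, 0, 0.015, 1, 0, 0, 0, 0, 0, 0.005, 1]}}

```text
time_s: 14.98
tcp_pos: [0.5202, 0.2869, 0.0534]
ee_rot: [[0.803, -0.596, -0.005], [-0.596, -0.803, -0.004], [-0.002, 0.006, -1.0]]
wrist_force: [-0.3, 0.5, -0.3]
gripper_width: 1.001
gripper_force: 0.0
```

Call:
{"api": "drive_tool", "payload": {"steps": [0, 0, 0, 0, 0, 0, 1, 0, 0, 0, 0, 0, 0, 1, 0, 0, 0, 0, 0, 0, 0.65, 0, 0, 0, 0, 0, 0, 0.5, 0, 0, 0, 0, 0, 0, 0.5, 0, 0, 0, 0, 0, 0, 0.5, 0, 0, 0, 0, 0, 0, 0.5, 0, 0, 0, 0, 0, 0, 0.5, 0, 0, 0, 0, 0, 0, 0.5]}}

```text
time_s: 15.73
tcp_pos: [0.5217, 0.2882, 0.057]
ee_rot: [[0.802, -0.597, -0.0], [-0.597, -0.802, -0.0], [0.0, 0.0, -1.0]]
wrist_force: [-0.8, -0.5, 3.0]
gripper_width: 0.684
gripper_force: 30.0
```

Call:
{"api": "drive_tool", "payload": {"steps": [0, 0, 0, 0, 0, -0.005, 0.5, 0, 0, 0, 0, 0, -0.01, 0.5, 0, 0, 0, 0, 0, -0.02, 0.5, 0, 0, 0, 0, 0, -0.03, 0.5, 0, 0, 0, 0, 0, -0.03, 0.5, 0, 0, 0, 0, 0, -0.03, 0.5, 0, 0, 0, 0, 0, -0.03, 0.5, 0, 0, 0, 0, 0, -0.025, 0.5, 0, 0, 0, 0, 0, -0.02, 0.5, 0, 0, 0, 0, 0, 0, 0.5]}}

```text
time_s: 16.57
tcp_pos: [0.5238, 0.2895, 0.2627]
ee_rot: [[0.803, -0.596, 0.009], [-0.596, -0.803, 0.006], [0.004, -0.011, -1.0]]
wrist_force: [1.1, 0.4, -0.3]
gripper_width: 0.689
gripper_force: 30.0
```

Call:
{"api": "drive_tool", "payload": {"steps": [0, 0, 0.1207, 0, 0, 0, 0.5, 0, 0, 0.1207, 0, 0, 0, 0.5, 0, 0, 0.1207, 0, 0, 0, 0.5, 0, 0, 0.1207, 0, 0, 0, 0.5, 0, 0, 0.1207, 0, 0, 0, 0.5, 0, 0, 0.1207, 0, 0, 0, 0.5, 0, 0, 0.1207, 0, 0, 0, 0.5, 0, 0, 0.1207, 0, 0, 0, 0.5, 0, 0, 0.1207, 0, 0, 0, 0.5, 0, 0, 0.1207, 0, 0, 0, 0.5]}}

```text
time_s: 17.4
tcp_pos: [0.5213, 0.288, 0.2555]
ee_rot: [[-0.279, -0.96, -0.002], [-0.96, 0.279, -0.001], [0.001, 0.001, -1.0]]
wrist_force: [0.4, 0.6, -1.1]
gripper_width: 0.687
gripper_force: 30.0
```

Call:
{"api": "drive_tool", "payload": {"steps": [0, 0, 0.1207, 0, 0, 0, 0.5, 0, 0, 0.1207, 0, 0, 0, 0.5, 0, 0, 0.1207, 0, 0, 0, 0.5, 0, 0, 0.1207, 0, 0, 0, 0.5, 0, 0, 0.1207, 0, 0, 0, 0.5, 0, 0, 0.1207, 0, 0, 0, 0.5, 0, 0, 0.1207, 0, 0, 0, 0.5, 0, 0, 0.1207, 0, 0, 0, 0.5, 0, 0, 0.1207, 0, 0, 0, 0.5, 0, 0, 0.1207, 0, 0, 0, 0.5]}}

```text
time_s: 18.23
tcp_pos: [0.5212, 0.288, 0.2555]
ee_rot: [[-0.997, -0.082, -0.002], [-0.082, 0.997, -0.001], [0.002, -0.001, -1.0]]
wrist_force: [0.6, 0.4, -0.8]
gripper_width: 0.684
gripper_force: 30.0
```

Call:
{"api": "drive_tool", "payload": {"steps": [0, 0, 0, 0, 0, 0, 0.5, 0, 0, 0, 0, 0, 0, 0.5]}}

```text
time_s: 18.4
tcp_pos: [0.5214, 0.2881, 0.2559]
ee_rot: [[-0.996, -0.091, -0.001], [-0.091, 0.996, -0.001], [0.001, -0.001, -1.0]]
wrist_force: [0.4, 0.2, -0.8]
gripper_width: 0.685
gripper_force: 30.0
```

Run:
```python
from fit import *
import cv2
np.set_printoptions(precision=4,suppress=True)
s=r.sense();R=np.array(s['ee_rot']);print(s['time_s'],s['tcp_pos'],np.degrees(np.arctan2(R[1,0],R[0,0])),s['joints'])
def edges(w,lo,hi,cut0,cut1):
    m=cv2.inRange(cv2.cvtColor(w,cv2.COLOR_BGR2HSV),lo,hi);k,l,st,ce=cv2.connectedComponentsWithStats(m);i=1+st[1:,4].argmax();k=l==i
    x0,y0,ww,h,_=st[i];rows=np.arange(y0+cut0,y0+h-cut1)
    L=[np.where(k[y])[0].min()-.5 for y in rows];Rr=[np.where(k[y])[0].max()+.5 for y in rows]
    return np.polyfit(rows,L,1),np.polyfit(rows,Rr,1),y0-.5,y0+h-.5
# blue on grey from w6
pl,pr,t,b=edges(cv2.imread('pics/w_raw6.png'),(105,120,40),(128,255,255),6,30)
o=[(C,(np.polyval(pl,t),t)),(D,(np.polyval(pr,t),t)),(B,(np.polyval(pl,b),b)),(A,(np.polyval(pr,b),b))]
for z in(.121,.127):
    f=lambda p:(proj('w6',rim([*p,z],[q[0] for q in o]))-[q[1] for q in o]).ravel()
    q=least_squares(f,[.527,-.01,3.23]);print('blue',z,q.x,np.degrees(q.x[2]),f(q.x).reshape(-1,2).T.round(1).tolist())
# yellow in hand
np.save("w8.npy",np.array(r.camera_params("wrist")['extrinsics']));w=r.capture("wrist");cv2.imwrite("pics/raw_w8.png",w)
pl,pr,t,b=edges(w,(20,130,40),(35,255,255),8,40)
o=[(A,(np.polyval(pl,t),t)),(B,(np.polyval(pr,t),t))]
print(o)
for z in(.261,.267):
    f=lambda p:(proj('w8',rim([*p,z],[q[0] for q in o]))-[q[1] for q in o]).ravel()
    q=least_squares(f,[.52,.288,-3.05]);print('yel',z,q.x,np.degrees(q.x[2]),f(q.x).round(1))
```

```text
18.4 [0.5214 0.2881 0.2559] -174.80034272936024 [  44.4696   18.6847   -2.4884   -0.0216  -68.8978 -129.2622]
blue 0.121 [ 0.5269 -0.0103  3.2302] 185.07927270064812 [[0.6, -0.6, 0.7, -0.7], [1.4, 1.5, -1.9, -1.9]]
blue 0.127 [ 0.5282 -0.0102  3.2302] 185.0790721169251 [[-0.1, 0.1, 0.2, -0.1], [0.2, 0.2, -0.3, -0.3]]
[((75, 30), (np.float64(188.62093185789175), np.float64(117.5))), ((75, -30), (np.float64(319.59690157251026), np.float64(117.5)))]
yel 0.261 [ 0.5204  0.2882 -3.0507] -174.79479087723783 [ 1.1 -0.  -1.1 -0. ]
yel 0.267 [ 0.5202  0.2882 -3.0507] -174.79506389784987 [-1.7  0.   1.7  0. ]
```

Call:
{"api": "drive_tool", "payload": {"steps": [0, 0, 0.002, 0.0019, -0.0298, 0, 0.5, 0, 0, 0, 0.0019, -0.0298, 0, 0.5, 0, 0, 0, 0.0019, -0.0298, 0, 0.5, 0, 0, 0, 0.0019, -0.0298, 0, 0.5, 0, 0, 0, 0.0019, -0.0298, 0, 0.5, 0, 0, 0, 0.0019, -0.0298, 0, 0.5, 0, 0, 0, 0.0019, -0.0298, 0, 0.5, 0, 0, 0, 0.0019, -0.0298, 0, 0.5, 0, 0, 0, 0.0019, -0.0298, 0, 0.5, 0, 0, 0, 0.0019, -0.0298, 0, 0.5]}}

```text
time_s: 19.28
tcp_pos: [0.5281, -0.0117, 0.2566]
ee_rot: [[-0.996, -0.088, 0.0], [-0.088, 0.996, 0.0], [-0.0, 0.0, -1.0]]
wrist_force: [0.0, 0.8, -1.4]
gripper_width: 0.688
gripper_force: 30.0
```

Call:
{"api": "drive_tool", "payload": {"steps": [0, 0, 0, 0, 0, 0.01, 0.5, 0, 0, 0, 0, 0, 0.02, 0.5, 0, 0, 0, 0, 0, 0.015, 0.5, 0, 0, 0, 0, 0, 0.01, 0.5, 0, 0, 0, 0, 0, 0.005, 0.5, 0, 0, 0, 0, 0, 0, 0.5, 0, 0, 0, 0, 0, 0, 0.5]}}

```text
time_s: 19.87
tcp_pos: [0.5289, -0.01, 0.1969]
ee_rot: [[-0.996, -0.087, 0.001], [-0.087, 0.996, -0.0], [-0.001, -0.0, -1.0]]
wrist_force: [0.4, 0.0, -1.4]
gripper_width: 0.685
gripper_force: 30.0
```

Run:
```python
from fit import *
np.set_printoptions(precision=4,suppress=True)
s=r.sense();R=np.array(s['ee_rot']);print(s['tcp_pos'],np.degrees(np.arctan2(R[1,0],R[0,0])),s['moment']);print(toolmove(s,.5293,-.0102,np.radians(-174.92),.151))
```

```text
[ 0.5289 -0.01    0.1969] -175.01140387410277 [ 0.02   -0.1831 -0.0125]
(array([-0.0004, -0.0003,  0.0459]), np.float64(-0.0015952985521718865))
```

Aligned within 0.5 mm. I'll lower it in stages.

Call:
{"api": "drive_tool", "payload": {"steps": [0, 0, 0, 0, 0, 0.005, 0.5, 0, 0, 0, 0, 0, 0.005, 0.5, 0, 0, 0, 0, 0, 0.004, 0.5, 0, 0, 0, 0, 0, 0.003, 0.5, 0, 0, 0, 0, 0, 0.003, 0.5, 0, 0, 0, 0, 0, 0.002, 0.5, 0, 0, 0, 0, 0, 0, 0.5, 0, 0, 0, 0, 0, 0, 0.5]}}

```text
time_s: 20.53
tcp_pos: [0.5285, -0.0103, 0.1745]
ee_rot: [[-0.996, -0.086, -0.0], [-0.086, 0.996, -0.0], [0.0, -0.0, -1.0]]
wrist_force: [0.5, 0.2, -1.7]
gripper_width: 0.688
gripper_force: 30.0
```

Call:
{"api": "drive_tool", "payload": {"steps": [0, 0, 0, 0, 0, 0.003, 0.5, 0, 0, 0, 0, 0, 0.003, 0.5, 0, 0, 0, 0, 0, 0.003, 0.5, 0, 0, 0, 0, 0, 0.003, 0.5, 0, 0, 0, 0, 0, 0.003, 0.5, 0, 0, 0, 0, 0, 0.002, 0.5, 0, 0, 0, 0, 0, 0, 0.5, 0, 0, 0, 0, 0, 0, 0.5]}}

```text
time_s: 21.2
tcp_pos: [0.5284, -0.0103, 0.1574]
ee_rot: [[-0.996, -0.086, -0.0], [-0.086, 0.996, -0.0], [0.0, -0.0, -1.0]]
wrist_force: [-0.0, -0.2, -1.8]
gripper_width: 0.685
gripper_force: 30.0
```

Call:
{"api": "drive_tool", "payload": {"steps": [0, 0, 0, 0, 0, 0.002, 0.5, 0, 0, 0, 0, 0, 0.002, 0.5, 0, 0, 0, 0, 0, 0.001, 0.5, 0, 0, 0, 0, 0, 0.001, 0.5, 0, 0, 0, 0, 0, 0.0005, 0.5, 0, 0, 0, 0, 0, 0, 0.5, 0, 0, 0, 0, 0, 0, 0.5]}}

```text
time_s: 21.78
tcp_pos: [0.5285, -0.0102, 0.1511]
ee_rot: [[-0.996, -0.086, 0.0], [-0.086, 0.996, 0.0], [-0.0, 0.0, -1.0]]
wrist_force: [1.0, -0.1, -1.7]
gripper_width: 0.684
gripper_force: 30.0
```

Call:
{"api": "drive_tool", "payload": {"steps": [0, 0, 0, 0, 0, 0.001, 0.5, 0, 0, 0, 0, 0, 0.0005, 0.5, 0, 0, 0, 0, 0, 0, 0.5, 0, 0, 0, 0, 0, 0, 0.5]}}

```text
time_s: 22.12
tcp_pos: [0.5286, -0.0102, 0.1509]
ee_rot: [[-0.996, -0.086, 0.001], [-0.086, 0.996, -0.0], [-0.001, -0.0, -1.0]]
wrist_force: [-3.2, 0.9, 5.2]
gripper_width: 0.688
gripper_force: 30.0
```

Call:
{"api": "drive_tool", "payload": {"steps": [0, 0, 0, 0, 0, -0.001, 0.5, 0, 0, 0, 0, 0, 0, 0.72, 0, 0, 0, 0, 0, 0, 0.8, 0, 0, 0, 0, 0, 0, 1, 0, 0, 0, 0, 0, 0, 1, 0, 0, 0, 0, 0, 0, 1, 0, 0, 0, 0, 0, 0, 1]}}

```text
time_s: 22.7
tcp_pos: [0.5285, -0.0103, 0.1505]
ee_rot: [[-0.996, -0.086, -0.0], [-0.086, 0.996, -0.0], [0.0, -0.0, -1.0]]
wrist_force: [-0.2, 0.6, 0.7]
gripper_width: 0.97
gripper_force: 0.0
```

Call:
{"api": "drive_tool", "payload": {"steps": [0, 0, 0, 0, 0, -0.005, 1, 0, 0, 0, 0, 0, -0.01, 1, 0, 0, 0, 0, 0, -0.02, 1, 0, 0, 0, 0, 0, -0.025, 1, 0, 0, 0, 0, 0, -0.025, 1, 0, 0, 0, 0, 0, -0.025, 1, 0, 0, 0, 0, 0, -0.02, 1, 0, 0, 0, 0, 0, -0.01, 1, 0, 0, 0, 0, 0, 0, 1, 0, 0, 0, 0, 0, 0, 1]}}

```text
time_s: 23.53
tcp_pos: [0.5281, -0.0101, 0.2905]
ee_rot: [[-0.996, -0.085, 0.0], [-0.085, 0.996, 0.001], [-0.0, 0.001, -1.0]]
wrist_force: [-0.7, -0.3, -1.0]
gripper_width: 1.0
gripper_force: 0.0
```

Run:
```python
from station import r
import cv2,numpy as np
s=r.sense();print(s['time_s'],s['tcp_pos'],s['wrist_force'])
a=r.capture("scene");w=r.capture("wrist")
A=cv2.resize(a[145:255,190:280],(400,489),interpolation=cv2.INTER_CUBIC)
B=cv2.resize(w[80:280,175:338],(400,489),interpolation=cv2.INTER_CUBIC)
cv2.imwrite("pics/m5.png",np.clip(np.hstack([A,B])*1.5,0,255).astype(np.uint8))
```

```text
23.5333 [ 0.52813878 -0.01014321  0.29046431] [-0.71463098 -0.27729158 -0.95273387]
```

View pics/m5.png

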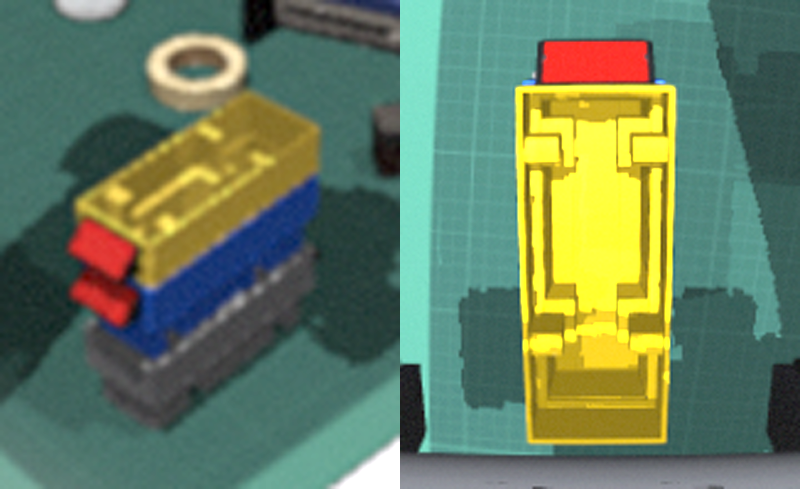

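The picture shows the stack level. Yellow sits in blue with label above label at (105,245) and (105,295). Blue stands on grey, and the gripper is clear.

```bash
python3 -c "
from station import r
print(r.finish_job())"
```

```text
the job is handed in; nothing more can be done
None
```

The job is handed in, with no verdict returned: the blue tote stands level on the grey one with labels at opposite ends, and the yellow is nested in it label above label. While seating the blue tote I pushed the grey one a few millimetres, well inside the 30 mm limit; the vials are hidden under the stack, so I could not check them at the end.

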